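# Put the spice cups and scoop back in their places

### The arm

A 6-joint arm with a two-finger parallel gripper is mounted at the origin on the work surface. World frame = base frame: x ahead of the robot, y to its left, z up, the work surface at z = 0. Lengths are in mm, angles in degrees, forces in N, time in s.
With the tool pointing down it reaches from about 350 to 850 mm from the base axis. Payload 8.1 kg.
Tool frame: the origin (TCP) lies at the very end of the fingers, on their centre line; the grasp point (between the pads) lies 19 mm behind it (r.grasp_offset is the distance from the TCP to the grasp point, in mm); z points along the fingers, y is the line along which they close (so a half turn about z gives the same grasp; the last joint's range is limited). The gripper opens to 85 mm and grips with 20 to 120 N. Pads are 22 mm wide; open, the fingers measure 114 mm over their backs; the gripper's body (76 mm by 85 mm) begins 54 mm behind the grasp point. The pads swing forward as they close: fully open they stand 13 mm farther back than shut.
Start: joints at [-80.065, 7.471, 85.268, -0, 87.261, -4.893], TCP at [153.573, -580.018, 231.292] pointing down, gripper open.
Joint ranges: [-169.43, 169.43], [-51.17, 129.36], [1.28, 143.12], [-76.62, 256.62], [0, 156.53], [-152.29, 152.29]. Speed limits (degrees/s): [136.94, 136.94, 159.86, 180, 180, 180].

### API

Orientations are given as [roll, pitch, yaw] about the fixed x, y, z axes, in that order (R = Rz(yaw) Ry(pitch) Rx(roll)).
In Python, from bench import r gives the robot as it stands.
- The arm moves only by the tool carry_out, never from a script. Its argument "commands" is a list of rows, each an object with "jaw": the finger opening in m, from 0 to 0.0854; "translation": the shift along the tool's x, y, z in m, a list of three; "spin": the turn about the tool's z in rad. A call has exactly 8 rows; each row shifts and turns the commanded pose from where the row before left it, along the tool's axes as they then stand; what a row does not reach is not made up. A row lasts 1/12 s, in which the tool goes at most 41.7 mm and 7.16 degrees, less where a joint would pass 70% of its speed; a pose out of reach is approached as far as the arm can. A call is refused whole if a number of a shift passes 0.0417 or a number of a turn 0.125, either way. A call with a gripper value outside its range is refused whole. The fingers move at their own pace and stop on an object; "squeeze" is the grip in N (left out, the last holds). Time passes only in rows, so rows that do not move let the fingers close, or fill a call up. It gives the time, the measured TCP pose, the force, the opening and the grip force at its end, in the units of the state.
- r.sense(): the state, without advancing time (a new reading comes with each control period).
- r.snapshot(name): name is "scene" or "top"; returns a dict with "pixels" (480x640x3 uint8, blue, green, red), "K" (3x3 intrinsics, pixels), "extrinsics" (4x4, takes a point from camera to world coordinates). Camera axes: x right, y down, z forward; pixel columns grow to the right and rows downward; lengths in mm; the calibration is good to about 2 mm. A picture is of the moment at which its call begins. There is no depth.
- r.hand_in(): hands the job in; it is judged then, once.
Trained networks look in a picture, given as the dict that the camera call returned (one of the last four; its "shot" number tells which), for a name from the list of things; names that differ only in an ending like _2 or _b are one class to them, and where a whole thing is asked for, a point or a joint stands for the part that bears it (a point fixed in the world has none). Each returns a list of dicts, best first, with "score" (0 to 1); they miss things now and then, are a little off and sometimes report something else, mostly with a low value. They report only what shows in the picture. A call takes as long as a camera call. They do not tell look-alikes from the thing itself.
- r.spot_in(picture, target): "xy" ([column, row] in pixels, amid what is visible of it).
- r.regions_of(picture, target): "pixels" (480x640 bool, what is visible of it) and "xy" ([column, row] in pixels, amid what is visible of it).
- r.landmark_of(picture, target): "xy" ([column, row] in pixels: a listed point, or the origin of a listed thing).
The state is a dict: "time": time; "joint_pos": joint angles; "qd": joint speeds; "joint_efforts": joint torques, N m; "tool_pos": TCP position; "tcp_rot": TCP orientation; "ft_force": force on the tool from outside, world axes, zero at the start; "wrist_torque": the same for the moment, N m; "finger_gap": finger opening in mm; "grip_force": force on a finger pad.
Only numpy, scipy, OpenCV 4.12 (cv2) and the standard library are available. Lean on these libraries where they do the work, as an engineer would, in place of code of your own. Each camera call takes 0.05 s, during which the arm holds its last target. There are 200 camera calls.

### The job

Tidy the spice ledge: stand each ceramic spice cup upright in the coaster of its own colour in the bamboo tray, flat inside the rim, and press the green scoop's handle down into the spring clip, open side of the bowl up, until it is fully home under both pairs of jaws. Do not drop the cups or tip them over, and leave the tagine insert and the glass lid where they are.

Things in the scene. Friction and masses are not known exactly. Their poses are not given: they have to be found in the camera images.
- white_cup: white glazed ceramic spice cup, round, open at the top, empty, straight-sided: 52 mm outside diameter, 62 mm high, wall 4 mm, about 0.14 kg, loose on the blue ledge. Origin: centre of the underside, z up along the cup.
- red_cup: red glazed ceramic spice cup, round, open at the top, empty, straight-sided: 52 mm outside diameter, 62 mm high, wall 4 mm, about 0.14 kg, loose on the blue ledge. Origin: centre of the underside, z up along the cup.
- yellow_cup: yellow glazed ceramic spice cup, round, open at the top, empty, straight-sided: 52 mm outside diameter, 62 mm high, wall 4 mm, about 0.14 kg, loose on the blue ledge. Origin: centre of the underside, z up along the cup.
- white_coaster: white round coaster fixed in the bamboo tray (190 x 330 mm, walls 22 mm high): shallow dish 84 mm across, inner diameter 76 mm; its floor is 5 mm and its rim top 10 mm above its origin. Origin: centre of the underside, 6 mm above the ledge, z up. The three coasters stand in a row about 105 mm apart.
- red_coaster: red round coaster fixed in the bamboo tray (190 x 330 mm, walls 22 mm high): shallow dish 84 mm across, inner diameter 76 mm; its floor is 5 mm and its rim top 10 mm above its origin. Origin: centre of the underside, 6 mm above the ledge, z up. The three coasters stand in a row about 105 mm apart.
- yellow_coaster: yellow round coaster fixed in the bamboo tray (190 x 330 mm, walls 22 mm high): shallow dish 84 mm across, inner diameter 76 mm; its floor is 5 mm and its rim top 10 mm above its origin. Origin: centre of the underside, 6 mm above the ledge, z up. The three coasters stand in a row about 105 mm apart.
- scoop: green plastic scoop, 50 g, lying level. Straight round handle 14 mm thick along x, bare from x = -55 to +54 mm, its axis 14 mm above the origin; bowl 42 mm across, 26 mm high, centred at x = +75; end knob 28 mm across at x = -69 to -55. Balances close to the origin. Origin: under the middle of the handle, level with the scoop's underside; z up (open side of bowl).
- clip: fixed spring clip: base 100 x 50 x 10 mm, pairs of black sprung jaws at x = -35 and +35 mm, each 12 mm long, free between. Origin: centre of underside; clipped handle lies along x, either way round; z up. Round lips 9 mm apart, their tops at z = 46. Handle pressed straight down (10 to 15 N in all) spreads them, snaps under and rests on seats, its axis then at z = 34 mm.
- tagine_insert: stainless steel round tagine insert (open pot with two small black side handles), 180 mm across without them, 60 mm high, loose, bystander beyond the work. Origin: centre of the underside.
- glass_lid: round heat-proof glass lid, 160 mm across, 54 mm high with its black knob, loose, bystander beyond the work. Origin: centre of the underside.
There are look-alikes about, which are no part of the job. There is more than one size of the white_cup; the one meant has the size given above.

How it is judged (in metres and radians):
At the end, for the whole second after the job is handed in: Each cup stands upright (0.08 rad) at rest on the floor of its colour's coaster, centre within 13 mm; the scoop rests under both jaw pairs (origin 14 to 23.5 mm above the clip's, within 18 mm sideways, 0.12 rad of the clip's x axis either way round), bowl up (0.3 rad) (horizontal distance between white_cup and white_coaster below 0.013 m and z of white_cup in the frame of white_coaster below 0.008 m and angle between each of white_cup, red_cup, yellow_cup's own z axis and vertical below 0.08 rad and linear speed of each of white_cup, red_cup, yellow_cup, scoop below 0.02 m/s and horizontal distance between red_cup and red_coaster below 0.013 m and z of red_cup in the frame of red_coaster below 0.008 m and horizontal distance between yellow_cup and yellow_coaster below 0.013 m and z of yellow_cup in the frame of yellow_coaster below 0.008 m and horizontal distance between scoop and clip below 0.018 m and z of scoop in the frame of clip between 0.014 and 0.0235 m and angle between the x axis of scoop and the x axis of clip, either way round below 0.12 rad and angle between scoop's own z axis and vertical below 0.3 rad); the robot touches nothing.
It fails at once if the tagine insert or the glass lid is shifted by more than 15 mm (distance of any of tagine_insert, glass_lid from where it was at the start of the episode above 0.015 m).
It fails at once if a cup is tipped over (more than about 40 degrees) (angle between any of white_cup, red_cup, yellow_cup's own z axis and vertical above 0.7 rad).
It fails at once if a cup is dropped: it moves faster than 0.6 m/s while the fingers do not hold it (a fall of about 2 cm) ((linear speed of white_cup above 0.6 m/s and contact force between the fingers and white_cup below 0.05 N) or (linear speed of red_cup above 0.6 m/s and contact force between the fingers and red_cup below 0.05 N) or (linear speed of yellow_cup above 0.6 m/s and contact force between the fingers and yellow_cup below 0.05 N)).
It also fails if it takes over 109 s, if anything falls off the work surface, if the arm or the gripper's body presses on something with over 40 N, if the wrist force passes 120 N, or if a joint passes its speed limit or range.

## Working session

There is one attempt and no reset: what is moved stays moved. The work goes in short steps, Python scripts to look and compute and a tool call to move; the robot and the scene stay as the last step left them, time stands still between calls to the robot, and variables do not carry over. Pictures are saved under pics/ and viewed, at most 14 in all, crops included, and the job is handed in when it is done.

Besides the shell and the picture viewer there is one more tool, called after "Call:" as name(argument=value, ...), one argument or row to a line, values as JSON. carry_out: Moves the arm, as the interface text tells. Its arguments: {"type":"object","properties":{"commands":{"type":"array","items":{"type":"object","properties":{"jaw":{"type":"number"},"translation":{"type":"array","items":{"type":"number"}},"spin":{"type":"number"}}}},"squeeze":{"type":"number"}},"required":["commands"]}

```bash
ls; mkdir -p pics; cat > h.py <<'E'
from bench import r
import numpy as np, cv2
N=["white_cup","red_cup","yellow_cup","white_coaster","red_coaster","yellow_coaster","scoop","clip","tagine_insert","glass_lid"]
def ray(s,uv):
    K=np.array(s["K"]);T=np.array(s["extrinsics"]);d=T[:3,:3]@np.linalg.inv(K)@np.array([uv[0],uv[1],1.]);return T[:3,3],d/np.linalg.norm(d)
def atz(s,uv,z):
    c,d=ray(s,uv);return c+d*(z-c[2])/d[2]
def proj(s,p):
    K=np.array(s["K"]);T=np.linalg.inv(np.array(s["extrinsics"]));q=K@(T[:3,:3]@np.array(p,float)+T[:3,3]);return q[:2]/q[2]
def tri(s1,u1,s2,u2):
    c1,d1=ray(s1,u1);c2,d2=ray(s2,u2);A=np.c_[d1,-d2];t=np.linalg.lstsq(A,c2-c1,rcond=None)[0]
    a,b=c1+d1*t[0],c2+d2*t[1];return (a+b)/2,np.linalg.norm(a-b)
E
python3 - <<'E'
from h import *
np.set_printoptions(precision=1,suppress=True)
print(r.sense())
S={n:r.snapshot(n) for n in("scene","top")}
for n,s in S.items():
    cv2.imwrite(f"pics/{n}0.png",s["pixels"]);print(n,np.array(s["extrinsics"])[:3,3])
    for t in N:
        print(t,[(np.array(d["xy"]),round(d["score"],2)) for d in r.landmark_of(s,t)], [(np.array(d["xy"]),round(d["score"],2),int(d["pixels"].sum())) for d in r.regions_of(s,t)])
E
```

```text
pics
{'time': 0.0, 'joint_pos': array([-80.1,   7.5,  85.3,   0. ,  87.3,  -4.9]), 'qd': array([ 0.1,  0. , -0.1, -0. ,  0.1,  0.1]), 'joint_efforts': array([ -0. , -56.9, -50.1,  -0. ,   0. ,  -0. ]), 'tool_pos': array([ 153.5, -579.5,  230.3]), 'tcp_rot': array([-179.9,   -0. ,   14.8]), 'ft_force': array([-0.9,  0.1,  0.8]), 'wrist_torque': array([ 0.1, -0. , -0. ]), 'grip_force': 0.0, 'finger_gap': 85.17777611373903}
scene [ 993.8 -822.3  762.6]
white_cup [(array([259.1, 403.5]), 0.93), (array([253.6, 311.9]), 0.86), (array([163. , 274.9]), 0.76)] [(array([259.4, 389.5]), 0.9, 2272), (array([253.8, 300.8]), 0.76, 899), (array([163.1, 256.3]), 0.58, 1476)]
red_cup [(array([201.9, 349.7]), 0.86)] [(array([199.9, 337.8]), 0.73, 1059)]
yellow_cup [(array([208.7, 295. ]), 0.72)] [(array([207.5, 285.8]), 0.77, 760)]
white_coaster [(array([336.6, 193.3]), 0.62)] [(array([336.5, 190.1]), 0.93, 453)]
red_coaster [(array([350.7, 176.3]), 0.54), (array([258.9, 313.5]), 0.44)] [(array([350.4, 173.7]), 0.72, 351)]
yellow_coaster [(array([332. , 207.9]), 0.8)] [(array([331.5, 206.5]), 0.87, 46
[... 665 characters left out ...]
0)]
yellow_cup [(array([422.2, 303. ]), 0.7)] [(array([423.2, 299.8]), 0.78, 456)]
white_coaster [(array([213.7, 280. ]), 0.88)] [(array([213.1, 276.7]), 0.8, 888)]
red_coaster [(array([174.6, 283.5]), 0.95)] [(array([171.3, 283.9]), 0.64, 804)]
yellow_coaster [(array([255.1, 270.2]), 0.62)] [(array([252. , 268.6]), 0.8, 850)]
scoop [(array([354.5, 294.8]), 0.6)] [(array([355.1, 310.6]), 0.96, 552)]
clip [(array([358.1, 230.2]), 0.73), (array([416. , 172.6]), 0.6)] [(array([356.8, 228.8]), 0.56, 763)]
tagine_insert [(array([296.6, 170.2]), 0.69)] [(array([296.5, 162.9]), 0.93, 4231)]
glass_lid [(array([415.8, 169.9]), 0.65), (array([419.8, 255.4]), 0.18)] [(array([412.6, 174.3]), 0.7, 2642)]
```

View pics/scene0.png

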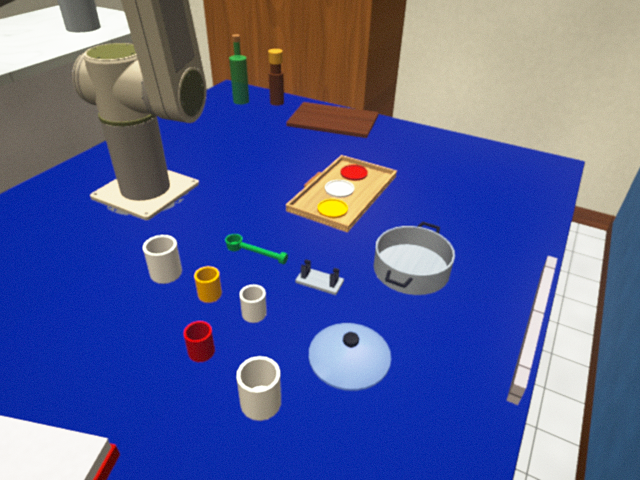

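View pics/top0.png

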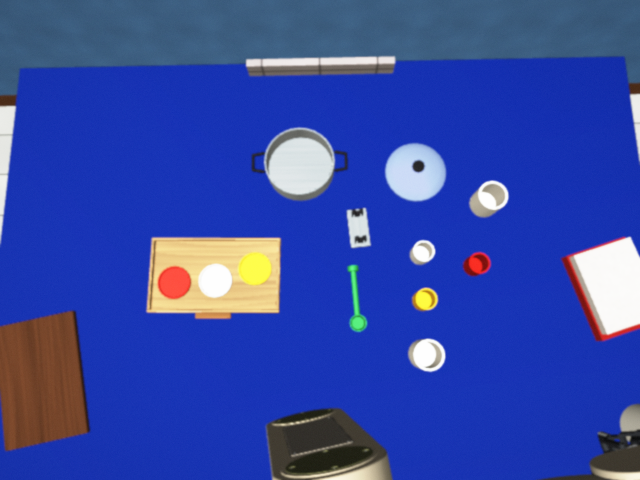

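```bash
python3 - <<'E'
from h import *
np.set_printoptions(precision=1,suppress=True)
S={n:r.snapshot(n) for n in("scene","top")}
a,b=S["scene"],S["top"]
P={"wA":([259.1,403.5],[484.1,204.3]),"wB":([253.6,311.9],[420.7,252.9]),"wC":([163,274.9],[422.4,351.2]),"red":([201.9,349.7],[472.6,265.9]),"yel":([208.7,295],[422.2,303]),
"wco":([336.6,193.3],[213.7,280]),"rco":([350.7,176.3],[174.6,283.5]),"yco":([332,207.9],[255.1,270.2]),"scoop":([262.2,255.3],[354.5,294.8]),"clip":([321.1,282.4],[358.1,230.2])}
for k,(u,v) in P.items():print(k,*tri(a,u,b,v))
def crop(p,x,y,w,h,n): cv2.imwrite("pics/"+n,cv2.resize(p[y:y+h,x:x+w],None,fx=4,fy=4,interpolation=cv2.INTER_CUBIC))
crop(b["pixels"],320,200,200,150,"cropt.png")
E
```

```text
wA [ 677.9 -425.9    2.6] 0.18404174730898606
wB [ 549.2 -252.1    9.8] 2.0592968644547605
wC [ 299.4 -248.4   -0.1] 10.795418331063505
red [ 515.  -382.8    5.5] 0.7859545177290462
yel [ 424.  -250.1   -3.5] 2.7403336364702553
wco [485.2 279.2  -8.1] 14.18266416404592
rco [479.6 380.9  -4.9] 8.867574862198293
yco [513.6 174.6   9.5] 2.7754654034462396
scoop [449.2 -77.5  -3.8] 6.493309690926931
clip [619.2 -91.2  -4.9] 7.972397554753708
```

View pics/cropt.png

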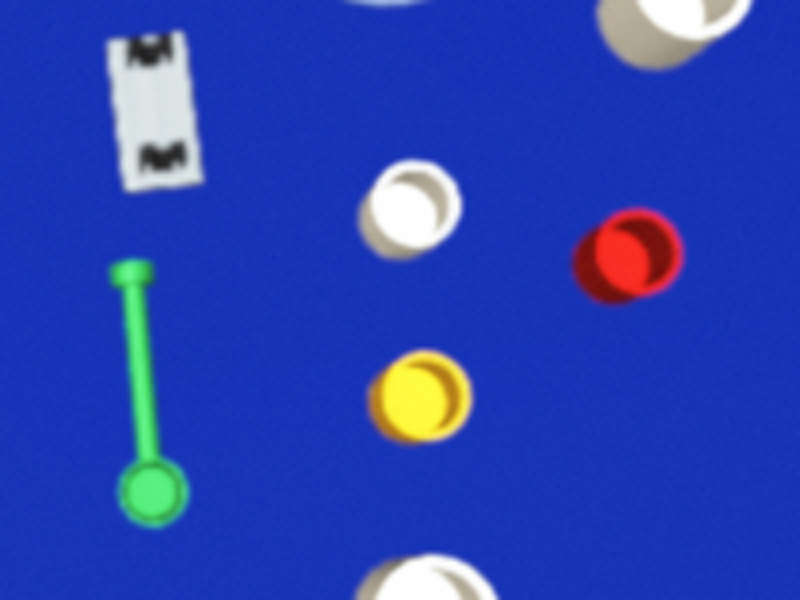

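White candidates in the top view are (484,204) large, (427,352) large and (421,253) small. The small one matches the red and yellow cups' size, so it is the 52 mm cup; the crop confirms this. The clip is at (358,229), the scoop has its bowl at (358,323) and knob at (352,267). The coasters run red (174,282), white (215,280), yellow (255,269). Next I fit models to the masks in both views.

```bash
cat > fit.py <<'E'
from h import *
from scipy.optimize import minimize
SS=8
th=np.linspace(0,2*np.pi,60,endpoint=False)
def circ(rad,z,x=0): return np.c_[x+rad*np.cos(th),rad*np.sin(th),0*th+z]
def box(x0,x1,y0,y1,z0,z1): return np.array([[x,y,z] for x in(x0,x1) for y in(y0,y1) for z in(z0,z1)],float)
def xc(r_,x,z): return np.c_[0*th+x,r_*np.cos(th),z+r_*np.sin(th)]
M={"cup":[np.r_[circ(26,0),circ(26,62)]],"coaster":[np.r_[circ(42,0),circ(42,10)]],
"scoop":[np.r_[xc(7,-55,14),xc(7,60,14)],np.r_[xc(14,-69,14),xc(14,-55,14)],np.r_[circ(21,26,75),circ(17,0,75)]],
"clip":[box(-50,50,-25,25,0,10)]+[box(x-6,x+6,-14,14,0,46) for x in(-35,35)],"base":[box(-50,50,-25,25,0,10)]}
def render(s,parts,p,win):
    x0,y0,w,h=win;im=np.zeros((h*SS,w*SS),np.uint8);c,sn=np.cos(p[3]),np.sin(p[3]);R=np.array([[c,-sn,0],[sn,c,0],[0,0,1]])
    K=np.array(s["K"]);T=np.linalg.inv(np.array(s["extrinsics"]))
    for q in parts:
        q=(q@R.T+p[:3])@T[:3,:3].T+T[:3,3];q=q@K.T;q=q[:,:2]/q[:,2:]
        hull=cv2.convexHull(((q-[x0,y0]+.5)*SS).astype(np.float32))
        cv2.fillPoly(im,[np.round(hull*16-8).astype(np.int32)],1,shift=4)
    return cv2.resize(im.astype(np.float32),(w,h),interpolation=cv2.INTER_AREA)
def fit(kind,shots,masks,p0,yaw=True,z=True):
    wins=[]
    for m in masks:
        x,y,w,h=cv2.boundingRect(m.astype(np.uint8));wins.append((x-12,y-12,w+24,h+24))
    crops=[m.astype(np.float32)[w[1]:w[1]+w[3],w[0]:w[0]+w[2]] for m,w in zip(masks,wins)]
    idx=[0,1]+([2] if z else [])+([3] if yaw else [])
    sc=np.array([5,5,5,.1])[idx]
    def f(v,full=False):
        p=np.array(p0,float);p[idx]+=v*sc
        e=[np.abs(render(s,M[kind],p,w)-c).sum()/c.sum() for s,c,w in zip(shots,crops,wins)]
        return (p,np.round(e,3)) if full else sum(e)
    b=min((minimize(f,st,method="Nelder-Mead",options=dict(initial_simplex=np.vstack([st,st+np.eye(len(idx))*k]),xatol=.01,fatol=1e-5)) for st,k in((np.zeros(len(idx)),1.),(np.zeros(len(idx)),-2.))),key=lambda o:o.fun)
    return f(b.x,True)
def colmask(s,name,uv):
    hsv=cv2.cvtColor(s["pixels"],cv2.COLOR_BGR2HSV).astype(int);H,Sa,V=hsv[...,0],hsv[...,1],hsv[...,2]
    m={"red":((H<8)|(H>170))&(Sa>110)&(V>50),"yellow":(H>12)&(H<36)&(Sa>120)&(V>70),"green":(H>38)&(H<85)&(Sa>80)&(V>60),"white":((H<90)|(Sa<110))&(V>60)}[name]
    n,l=cv2.connectedComponents(m.astype(np.uint8));k=l[int(round(uv[1])),int(round(uv[0]))]
    return l==k
E
python3 - <<'E'
from fit import *
np.set_printoptions(precision=2,suppress=True)
S=[r.snapshot(n) for n in("scene","top")]
near={"white_cup":([253,304],[422,252])}
def reg(s,t,near=None):
    L=r.regions_of(s,t)
    if near is not None:L=sorted(L,key=lambda d:np.hypot(*(np.array(d["xy"])-near)))
    return L[0]
G={"white_cup":(549,-252,0,0),"red_cup":(515,-383,0,0),"yellow_cup":(424,-250,0,0),"white_coaster":(490,279,6,0),"red_coaster":(482,381,6,0),"yellow_coaster":(513,175,6,0),"scoop":(449,-78,0,3.1),"clip":(619,-91,0,0.05)}
for t,p0 in G.items():
    k=t.split("_")[-1];col=t.split("_")[0];col={"scoop":"green"}.get(col,col)
    rg=[reg(s,t,near[t][i] if t in near else None) for i,s in enumerate(S)]
    sets={"net":[q["pixels"] for q in rg]}
    if col!="clip" and not(k=="coaster" and col!="red"):sets["col"]=[colmask(s,col,q["xy"]) for s,q in zip(S,rg)] if k!="scoop" else [colmask(s,col,proj(s,(449,-78,14))) for s in S]
    if t=="yellow_coaster": pass
    for n,m in sets.items():
        if max(x.sum() for x in m)>9000: print(t,n,"mask bad");continue
        print(t,n,[int(x.sum()) for x in m],*fit(k,S,m,p0,yaw=k in("scoop","clip")))
E
```

```text
white_cup net [859, 403] [ 546.13 -249.04    0.2     0.  ] [0.05 0.16]
white_cup col [895, 489] [ 547.02 -249.94    2.56    0.  ] [0.04 0.07]
red_cup net [1000, 473] [ 515.38 -383.37    0.73    0.  ] [0.1  0.11]
red_cup col [926, 432] [ 514.29 -383.35   -1.82    0.  ] [0.15 0.18]
yellow_cup net [737, 480] [ 428.86 -249.73   -1.89    0.  ] [0.14 0.07]
yellow_cup col [752, 410] [ 429.2  -249.81   -0.02    0.  ] [0.12 0.12]
white_coaster net [401, 888] [488.41 274.97   6.26   0.  ] [0.12 0.05]
red_coaster net [331, 845] [485.69 381.64   4.45   0.  ] [0.16 0.06]
red_coaster col [328, 818] [484.56 381.33   5.2    0.  ] [0.17 0.09]
yellow_coaster net [493, 871] [516.96 174.46   7.37   0.  ] [0.09 0.06]
scoop net [467, 526] [450.19 -78.58  -2.02   3.21] [0.26 0.1 ]
scoop col [496, 495] [450.54 -79.5   -0.12   3.21] [0.19 0.12]
clip net [902, 741] [619.61 -92.03  -0.63   0.09] [0.08 0.06]
```

Call:
carry_out(
  commands=[
    {"jaw": 0.0854, "translation": [0, 0, 0], "spin": 0.0858},
    {"jaw": 0.0854, "translation": [0, 0, 0], "spin": 0.0858},
    {"jaw": 0.0854, "translation": [0.01, -0.005, 0.003], "spin": 0},
    {"jaw": 0.0854, "translation": [0.028, -0.012, 0.007], "spin": 0},
    {"jaw": 0.0854, "translation": [0.028, -0.012, 0.007], "spin": 0},
    {"jaw": 0.0854, "translation": [0.028, -0.012, 0.007], "spin": 0},
    {"jaw": 0.0854, "translation": [0.028, -0.012, 0.007], "spin": 0},
    {"jaw": 0.0854, "translation": [0.028, -0.012, 0.007], "spin": 0},
  ],
  squeeze=40,
)

```text
time: 3.77
tool_pos: [299.0, -500.8, 192.8]
tcp_rot: [-180.0, -0.0, 5.2]
ft_force: [-0.8, -0.9, 0.6]
finger_gap: 85.2
grip_force: 0.0
```

Call:
carry_out(
  commands=[
    {"jaw": 0.0854, "translation": [0.033, -0.0145, 0.009], "spin": 0},
    {"jaw": 0.0854, "translation": [0.033, -0.0145, 0.009], "spin": 0},
    {"jaw": 0.0854, "translation": [0.033, -0.0145, 0.009], "spin": 0},
    {"jaw": 0.0854, "translation": [0.033, -0.0145, 0.009], "spin": 0},
    {"jaw": 0.0854, "translation": [0.033, -0.0145, 0.009], "spin": 0},
    {"jaw": 0.0854, "translation": [0.033, -0.0145, 0.009], "spin": 0},
    {"jaw": 0.0854, "translation": [0.02, -0.0087, 0.009], "spin": 0},
    {"jaw": 0.0854, "translation": [0.009, -0.004, 0], "spin": 0},
  ],
)

```text
time: 4.43
tool_pos: [516.8, -379.1, 127.6]
tcp_rot: [-179.8, 0.1, 5.3]
ft_force: [0.1, -0.9, -1.2]
finger_gap: 85.4
grip_force: 0.0
```

Call:
carry_out(
  commands=[
    {"jaw": 0.0854, "translation": [0, 0, 0.01], "spin": 0},
    {"jaw": 0.0854, "translation": [0, 0, 0.02], "spin": 0},
    {"jaw": 0.0854, "translation": [0, 0, 0.02], "spin": 0},
    {"jaw": 0.0854, "translation": [0, 0, 0.02], "spin": 0},
    {"jaw": 0.0854, "translation": [0, 0, 0.02], "spin": 0},
    {"jaw": 0.0854, "translation": [0, 0, 0.01], "spin": 0},
    {"jaw": 0.0854, "translation": [0, 0, 0.005], "spin": 0},
    {"jaw": 0.0854, "translation": [0, 0, 0], "spin": 0},
  ],
)

```text
time: 5.1
tool_pos: [513.5, -383.1, 24.2]
tcp_rot: [-179.9, 0.1, 5.0]
ft_force: [0.0, -0.3, 0.7]
finger_gap: 85.5
grip_force: 0.0
```

Call:
carry_out(
  commands=[
    {"jaw": 0.065, "translation": [0, 0, 0], "spin": 0},
    {"jaw": 0.058, "translation": [0, 0, 0], "spin": 0},
    {"jaw": 0.055, "translation": [0, 0, 0], "spin": 0},
    {"jaw": 0.05, "translation": [0, 0, 0], "spin": 0},
    {"jaw": 0.04, "translation": [0, 0, 0], "spin": 0},
    {"jaw": 0.04, "translation": [0, 0, 0], "spin": 0},
    {"jaw": 0.04, "translation": [0, 0, 0], "spin": 0},
    {"jaw": 0.04, "translation": [0, 0, 0], "spin": 0},
  ],
)

```text
time: 5.77
tool_pos: [515.7, -383.9, 27.1]
tcp_rot: [179.9, -0.1, 5.0]
ft_force: [-0.9, -0.4, 5.7]
finger_gap: 50.4
grip_force: 41.1
```

```bash
python3 - <<'E'
from h import *
s=r.sense();print(s["tool_pos"],s["tcp_rot"],s["grip_force"],s["ft_force"])
S=[r.snapshot(n) for n in("scene","top")]
a=S[0]["pixels"][250:400,120:320];b=S[1]["pixels"][190:340,380:580]
cv2.imwrite("pics/g1.png",cv2.resize(np.hstack([a,b]),(800,300)))
E
```

```text
[ 515.69075184 -383.91315449   27.06935667] [ 1.79888860e+02 -9.62755455e-02  5.00675377e+00] 41.11530773341656 [-0.87528782 -0.42475291  5.6960396 ]
```

View pics/g1.png

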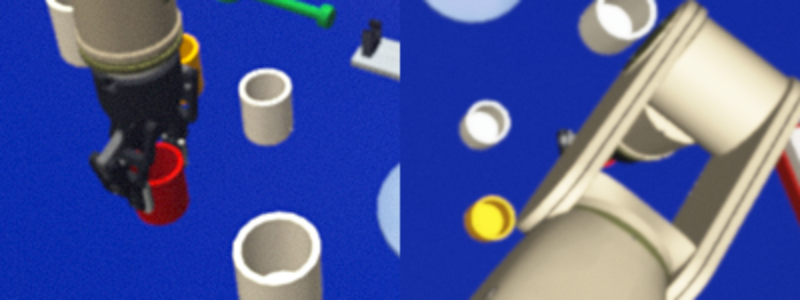

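Call:
carry_out(
  commands=[
    {"jaw": 0.04, "translation": [0, 0, -0.005], "spin": 0},
    {"jaw": 0.04, "translation": [0, 0, -0.015], "spin": 0},
    {"jaw": 0.04, "translation": [0, 0, -0.025], "spin": 0},
    {"jaw": 0.04, "translation": [0, 0, -0.025], "spin": 0},
    {"jaw": 0.04, "translation": [0, 0, -0.025], "spin": 0},
    {"jaw": 0.04, "translation": [0, 0, -0.02], "spin": 0},
    {"jaw": 0.04, "translation": [0, -0.012, -0.01], "spin": 0},
    {"jaw": 0.04, "translation": [0, -0.024, 0], "spin": 0},
  ],
)

```text
time: 6.53
tool_pos: [513.3, -350.4, 156.0]
tcp_rot: [179.6, -0.3, 4.9]
ft_force: [1.3, -1.0, -0.9]
finger_gap: 50.3
grip_force: 41.8
```

Call:
carry_out(
  commands=[
    {"jaw": 0.04, "translation": [0.0016, -0.032, 0], "spin": 0},
    {"jaw": 0.04, "translation": [0.0016, -0.032, 0], "spin": 0},
    {"jaw": 0.04, "translation": [0.0016, -0.032, 0], "spin": 0},
    {"jaw": 0.04, "translation": [0.0016, -0.032, 0], "spin": 0},
    {"jaw": 0.04, "translation": [0.0016, -0.032, 0], "spin": 0},
    {"jaw": 0.04, "translation": [0.0016, -0.032, 0], "spin": 0},
    {"jaw": 0.04, "translation": [0.0016, -0.032, 0], "spin": 0},
    {"jaw": 0.04, "translation": [0.0016, -0.032, 0], "spin": 0},
  ],
)

```text
time: 7.2
tool_pos: [502.0, -89.6, 151.6]
tcp_rot: [180.0, -0.1, 5.0]
ft_force: [0.3, 0.3, -1.5]
finger_gap: 50.2
grip_force: 41.8
```

Call:
carry_out(
  commands=[
    {"jaw": 0.04, "translation": [0.0016, -0.032, 0], "spin": 0},
    {"jaw": 0.04, "translation": [0.0016, -0.032, 0], "spin": 0},
    {"jaw": 0.04, "translation": [0.0016, -0.032, 0], "spin": 0},
    {"jaw": 0.04, "translation": [0.0016, -0.032, 0], "spin": 0},
    {"jaw": 0.04, "translation": [0.0016, -0.032, 0], "spin": 0},
    {"jaw": 0.04, "translation": [0.0016, -0.032, 0], "spin": 0},
    {"jaw": 0.04, "translation": [0.0016, -0.032, 0], "spin": 0},
    {"jaw": 0.04, "translation": [0.0016, -0.032, 0], "spin": 0},
  ],
)

```text
time: 7.87
tool_pos: [492.4, 166.7, 151.7]
tcp_rot: [-180.0, -0.1, 5.0]
ft_force: [0.3, 0.3, -1.0]
finger_gap: 50.3
grip_force: 41.8
```

Call:
carry_out(
  commands=[
    {"jaw": 0.04, "translation": [0.0016, -0.032, 0], "spin": 0},
    {"jaw": 0.04, "translation": [0.0016, -0.032, 0], "spin": 0},
    {"jaw": 0.04, "translation": [0.0016, -0.032, 0], "spin": 0},
    {"jaw": 0.04, "translation": [0.0016, -0.032, 0], "spin": 0},
    {"jaw": 0.04, "translation": [0.0016, -0.032, 0], "spin": 0},
    {"jaw": 0.04, "translation": [0.0016, -0.032, 0], "spin": 0},
    {"jaw": 0.04, "translation": [0.0018, -0.016, 0], "spin": 0},
    {"jaw": 0.04, "translation": [0, -0.0083, 0], "spin": 0},
  ],
)

```text
time: 8.53
tool_pos: [484.7, 384.1, 151.5]
tcp_rot: [-179.9, -0.1, 5.1]
ft_force: [0.4, -0.6, -1.4]
finger_gap: 50.1
grip_force: 42.0
```

Call:
carry_out(
  commands=[
    {"jaw": 0.04, "translation": [0, 0, 0.01], "spin": 0},
    {"jaw": 0.04, "translation": [0, 0, 0.02], "spin": 0},
    {"jaw": 0.04, "translation": [0, 0, 0.022], "spin": 0},
    {"jaw": 0.04, "translation": [0, 0, 0.022], "spin": 0},
    {"jaw": 0.04, "translation": [0, 0, 0.02], "spin": 0},
    {"jaw": 0.04, "translation": [0, 0, 0.01], "spin": 0},
    {"jaw": 0.04, "translation": [0, 0, 0.004], "spin": 0},
    {"jaw": 0.04, "translation": [0, 0, 0], "spin": 0},
  ],
)

```text
time: 9.2
tool_pos: [484.7, 380.2, 41.3]
tcp_rot: [179.9, 0.1, 4.9]
ft_force: [-0.8, -0.3, -0.9]
finger_gap: 50.0
grip_force: 41.9
```

```bash
python3 - <<'E'
from h import *
S=[r.snapshot(n) for n in("scene","top")]
a=S[0]["pixels"][120:270,250:450];b=S[1]["pixels"][200:350,120:320]
cv2.imwrite("pics/p1.png",cv2.resize(np.hstack([a,b]),(800,300)))
print(r.sense()["tool_pos"])
E
```

```text
[485.98874726 381.53899574  43.60151392]
```

View pics/p1.png

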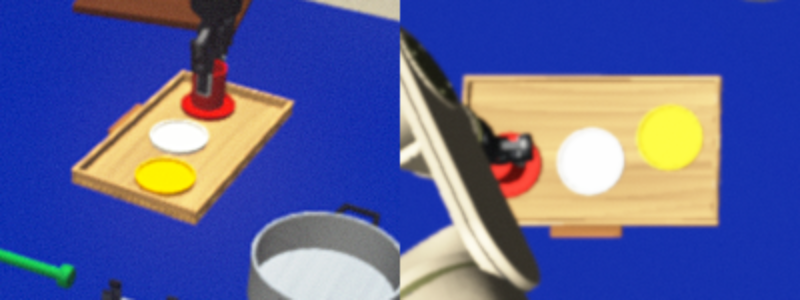

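Call:
carry_out(
  commands=[
    {"jaw": 0.04, "translation": [0, 0, 0.002], "spin": 0},
    {"jaw": 0.04, "translation": [0, 0, 0.002], "spin": 0},
    {"jaw": 0.04, "translation": [0, 0, 0.0015], "spin": 0},
    {"jaw": 0.04, "translation": [0, 0, 0], "spin": 0},
    {"jaw": 0.055, "translation": [0, 0, 0], "spin": 0},
    {"jaw": 0.06, "translation": [0, 0, 0], "spin": 0},
    {"jaw": 0.07, "translation": [0, 0, 0], "spin": 0},
    {"jaw": 0.08, "translation": [0, 0, 0], "spin": 0},
  ],
)

```text
time: 9.97
tool_pos: [485.0, 381.5, 36.7]
tcp_rot: [180.0, 0.0, 5.0]
ft_force: [-0.3, 0.5, 0.3]
finger_gap: 79.5
grip_force: 0.0
```

Call:
carry_out(
  commands=[
    {"jaw": 0.0854, "translation": [0, 0, 0], "spin": 0},
    {"jaw": 0.0854, "translation": [0, 0, 0], "spin": 0},
    {"jaw": 0.0854, "translation": [0, 0, -0.005], "spin": 0},
    {"jaw": 0.0854, "translation": [0, 0, -0.02], "spin": 0},
    {"jaw": 0.0854, "translation": [0, 0, -0.03], "spin": 0},
    {"jaw": 0.0854, "translation": [0, 0, -0.03], "spin": 0},
    {"jaw": 0.0854, "translation": [0, 0, -0.02], "spin": 0},
    {"jaw": 0.0854, "translation": [0, 0, -0.0085], "spin": 0},
  ],
)

```text
time: 10.63
tool_pos: [486.9, 382.7, 155.2]
tcp_rot: [-179.8, -0.3, 5.0]
ft_force: [0.5, 0.3, 0.3]
finger_gap: 85.3
grip_force: 0.0
```

Call:
carry_out(
  commands=[
    {"jaw": 0.0854, "translation": [-0.0018, 0.01, 0], "spin": 0},
    {"jaw": 0.0854, "translation": [-0.0039, 0.022, 0], "spin": 0},
    {"jaw": 0.0854, "translation": [-0.00605, 0.034, 0], "spin": 0},
    {"jaw": 0.0854, "translation": [-0.00605, 0.034, 0], "spin": 0},
    {"jaw": 0.0854, "translation": [-0.00605, 0.034, 0], "spin": 0},
    {"jaw": 0.0854, "translation": [-0.00605, 0.034, 0], "spin": 0},
    {"jaw": 0.0854, "translation": [-0.00605, 0.034, 0], "spin": 0},
    {"jaw": 0.0854, "translation": [-0.00605, 0.034, 0], "spin": 0},
  ],
)

```text
time: 11.3
tool_pos: [461.8, 140.4, 147.8]
tcp_rot: [180.0, 0.2, 5.0]
ft_force: [1.2, -0.7, 1.0]
finger_gap: 85.2
grip_force: 0.0
```

Call:
carry_out(
  commands=[
    {"jaw": 0.0854, "translation": [-0.00605, 0.034, 0], "spin": 0},
    {"jaw": 0.0854, "translation": [-0.00605, 0.034, 0], "spin": 0},
    {"jaw": 0.0854, "translation": [-0.00605, 0.034, 0], "spin": 0},
    {"jaw": 0.0854, "translation": [-0.00605, 0.034, 0], "spin": 0},
    {"jaw": 0.0854, "translation": [-0.00605, 0.034, 0], "spin": 0},
    {"jaw": 0.0854, "translation": [-0.00605, 0.034, 0], "spin": 0},
    {"jaw": 0.0854, "translation": [-0.00605, 0.034, 0], "spin": 0},
    {"jaw": 0.0854, "translation": [-0.00605, 0.034, 0], "spin": 0},
  ],
)

```text
time: 11.97
tool_pos: [437.1, -133.9, 148.1]
tcp_rot: [-179.9, 0.2, 5.0]
ft_force: [0.8, 0.9, 1.2]
finger_gap: 85.3
grip_force: 0.0
```

Call:
carry_out(
  commands=[
    {"jaw": 0.0854, "translation": [-0.00605, 0.034, 0], "spin": 0},
    {"jaw": 0.0854, "translation": [-0.00605, 0.034, 0], "spin": 0},
    {"jaw": 0.0854, "translation": [-0.00605, 0.034, 0], "spin": 0},
    {"jaw": 0.0854, "translation": [-0.0022, 0.014, 0], "spin": 0},
    {"jaw": 0.0854, "translation": [0, 0, 0.005], "spin": 0},
    {"jaw": 0.0854, "translation": [0, 0, 0.01], "spin": 0},
    {"jaw": 0.0854, "translation": [0, 0, 0.01], "spin": 0},
    {"jaw": 0.0854, "translation": [0, 0, 0], "spin": 0},
  ],
)

```text
time: 12.63
tool_pos: [427.3, -247.2, 121.4]
tcp_rot: [-179.8, 0.2, 5.1]
ft_force: [-0.4, -0.6, 0.5]
finger_gap: 85.3
grip_force: 0.0
```

```bash
python3 - <<'E'
from fit import *
np.set_printoptions(precision=1,suppress=True)
S=[r.snapshot(n) for n in("scene","top")]
print(r.sense()["tool_pos"])
m=[(lambda u:colmask(S[i],"red",u))(proj(S[i],(485,381,60))) for i in(0,1)]
print([int(x.sum()) for x in m])
# separate cup from coaster: fit cup+coaster
M["cc"]=[np.r_[circ(26,5),circ(26,67)],M["coaster"][0]]
print(fit("cc",S,m,(485,381.5,6,0),yaw=False))
a=S[0]["pixels"][120:270,250:450];b=S[1]["pixels"][200:350,120:320]
cv2.imwrite("pics/p2.png",cv2.resize(np.hstack([a,b]),(800,300)))
E
```

```text
[ 428.5 -248.   123.8]
[546, 863]
(array([485. , 381.4,   4.7,   0. ]), array([0.1, 0.1], dtype=float32))
```

View pics/p2.png

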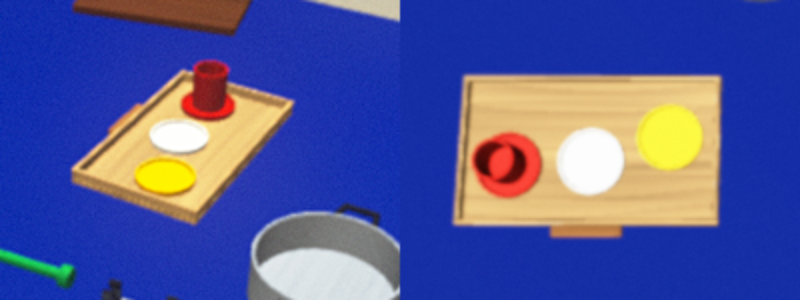

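Call:
carry_out(
  commands=[
    {"jaw": 0.0854, "translation": [0, 0, 0.01], "spin": 0},
    {"jaw": 0.0854, "translation": [0, 0, 0.02], "spin": 0},
    {"jaw": 0.0854, "translation": [0, 0, 0.02], "spin": 0},
    {"jaw": 0.0854, "translation": [0, 0, 0.02], "spin": 0},
    {"jaw": 0.0854, "translation": [0, 0, 0.02], "spin": 0},
    {"jaw": 0.0854, "translation": [0, 0, 0.007], "spin": 0},
    {"jaw": 0.0854, "translation": [0, 0, 0.003], "spin": 0},
    {"jaw": 0.0854, "translation": [0, 0, 0], "spin": 0},
  ],
)

```text
time: 13.4
tool_pos: [429.0, -249.3, 25.0]
tcp_rot: [-180.0, 0.0, 5.0]
ft_force: [0.4, -0.0, 0.2]
finger_gap: 85.4
grip_force: 0.0
```

Call:
carry_out(
  commands=[
    {"jaw": 0.065, "translation": [0, 0, 0], "spin": 0},
    {"jaw": 0.058, "translation": [0, 0, 0], "spin": 0},
    {"jaw": 0.055, "translation": [0, 0, 0], "spin": 0},
    {"jaw": 0.05, "translation": [0, 0, 0], "spin": 0},
    {"jaw": 0.04, "translation": [0, 0, 0], "spin": 0},
    {"jaw": 0.04, "translation": [0, 0, 0], "spin": 0},
    {"jaw": 0.04, "translation": [0, 0, 0], "spin": 0},
    {"jaw": 0.04, "translation": [0, 0, 0], "spin": 0},
  ],
)

```text
time: 14.07
tool_pos: [430.0, -250.3, 26.9]
tcp_rot: [179.9, -0.1, 5.0]
ft_force: [-1.5, 1.6, 6.1]
finger_gap: 51.4
grip_force: 41.4
```

Call:
carry_out(
  commands=[
    {"jaw": 0.04, "translation": [0, 0, -0.005], "spin": 0},
    {"jaw": 0.04, "translation": [0, 0, -0.015], "spin": 0},
    {"jaw": 0.04, "translation": [0, 0, -0.025], "spin": 0},
    {"jaw": 0.04, "translation": [0, 0, -0.025], "spin": 0},
    {"jaw": 0.04, "translation": [0, 0, -0.025], "spin": 0},
    {"jaw": 0.04, "translation": [0, 0, -0.02], "spin": 0},
    {"jaw": 0.04, "translation": [0.003, -0.01, -0.01], "spin": 0},
    {"jaw": 0.04, "translation": [0.006, -0.02, 0], "spin": 0},
  ],
)

```text
time: 14.73
tool_pos: [436.9, -220.9, 153.9]
tcp_rot: [179.8, -0.3, 4.9]
ft_force: [0.3, 0.6, -1.3]
finger_gap: 51.9
grip_force: 42.2
```

Call:
carry_out(
  commands=[
    {"jaw": 0.04, "translation": [0.0101, -0.0335, 0], "spin": 0},
    {"jaw": 0.04, "translation": [0.0101, -0.0335, 0], "spin": 0},
    {"jaw": 0.04, "translation": [0.0101, -0.0335, 0], "spin": 0},
    {"jaw": 0.04, "translation": [0.0101, -0.0335, 0], "spin": 0},
    {"jaw": 0.04, "translation": [0.0101, -0.0335, 0], "spin": 0},
    {"jaw": 0.04, "translation": [0.0101, -0.0335, 0], "spin": 0},
    {"jaw": 0.04, "translation": [0.0101, -0.0335, 0], "spin": 0},
    {"jaw": 0.04, "translation": [0.0101, -0.0335, 0], "spin": 0},
  ],
)

```text
time: 15.4
tool_pos: [492.0, 57.4, 149.9]
tcp_rot: [-180.0, 0.0, 5.0]
ft_force: [0.0, -0.0, -2.1]
finger_gap: 51.6
grip_force: 42.2
```

Call:
carry_out(
  commands=[
    {"jaw": 0.04, "translation": [0.0101, -0.0335, 0], "spin": 0},
    {"jaw": 0.04, "translation": [0.0101, -0.0335, 0], "spin": 0},
    {"jaw": 0.04, "translation": [0.0101, -0.0335, 0], "spin": 0},
    {"jaw": 0.04, "translation": [0.0046, -0.0165, 0], "spin": 0},
    {"jaw": 0.04, "translation": [0, 0, 0.01], "spin": 0},
    {"jaw": 0.04, "translation": [0, 0, 0.02], "spin": 0},
    {"jaw": 0.04, "translation": [0, 0, 0.02], "spin": 0},
    {"jaw": 0.04, "translation": [0, 0, 0.02], "spin": 0},
  ],
)

```text
time: 16.07
tool_pos: [516.2, 174.4, 78.7]
tcp_rot: [180.0, 0.1, 5.0]
ft_force: [0.6, 0.8, -1.8]
finger_gap: 51.7
grip_force: 42.3
```

Call:
carry_out(
  commands=[
    {"jaw": 0.04, "translation": [0, 0, 0.02], "spin": 0},
    {"jaw": 0.04, "translation": [0, 0, 0.012], "spin": 0},
    {"jaw": 0.04, "translation": [0, 0, 0.006], "spin": 0},
    {"jaw": 0.04, "translation": [0, 0, 0.003], "spin": 0},
    {"jaw": 0.04, "translation": [0, 0, 0.0015], "spin": 0},
    {"jaw": 0.04, "translation": [0, 0, 0.001], "spin": 0},
    {"jaw": 0.04, "translation": [0, 0, 0], "spin": 0},
    {"jaw": 0.04, "translation": [0, 0, 0], "spin": 0},
  ],
)

```text
time: 16.73
tool_pos: [518.2, 174.7, 37.9]
tcp_rot: [-180.0, -0.1, 5.0]
ft_force: [-0.8, 0.1, 0.6]
finger_gap: 51.9
grip_force: 42.5
```

```bash
python3 - <<'E'
from h import *
S=[r.snapshot(n) for n in("scene","top")]
a=S[0]["pixels"][120:270,250:450];b=S[1]["pixels"][200:350,120:320]
cv2.imwrite("pics/p3.png",cv2.resize(np.hstack([a,b]),(800,300)))
print(r.sense()["tool_pos"])
E
```

```text
[518.19855108 174.75087746  37.93775113]
```

View pics/p3.png

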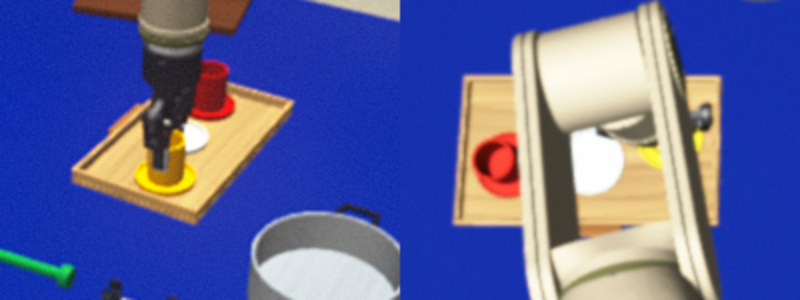

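Call:
carry_out(
  commands=[
    {"jaw": 0.055, "translation": [0, 0, 0], "spin": 0},
    {"jaw": 0.06, "translation": [0, 0, 0], "spin": 0},
    {"jaw": 0.07, "translation": [0, 0, 0], "spin": 0},
    {"jaw": 0.0854, "translation": [0, 0, 0], "spin": 0},
    {"jaw": 0.0854, "translation": [0, 0, 0], "spin": 0},
    {"jaw": 0.0854, "translation": [0, 0, 0], "spin": 0},
    {"jaw": 0.0854, "translation": [0, 0, -0.005], "spin": 0},
    {"jaw": 0.0854, "translation": [0, 0, -0.0185], "spin": 0},
  ],
)

```text
time: 17.5
tool_pos: [514.7, 173.9, 57.6]
tcp_rot: [180.0, 0.3, 5.0]
ft_force: [0.2, 0.1, -1.1]
finger_gap: 85.2
grip_force: 0.0
```

Call:
carry_out(
  commands=[
    {"jaw": 0.0854, "translation": [0, 0, -0.03], "spin": 0},
    {"jaw": 0.0854, "translation": [0, 0, -0.03], "spin": 0},
    {"jaw": 0.0854, "translation": [0, 0.01, -0.02], "spin": 0},
    {"jaw": 0.0854, "translation": [0, 0.022, -0.01], "spin": 0},
    {"jaw": 0.0854, "translation": [-0.0006, 0.034, 0], "spin": 0},
    {"jaw": 0.0854, "translation": [-0.0006, 0.034, 0], "spin": 0},
    {"jaw": 0.0854, "translation": [-0.0006, 0.034, 0], "spin": 0},
    {"jaw": 0.0854, "translation": [-0.0006, 0.034, 0], "spin": 0},
  ],
)

```text
time: 18.17
tool_pos: [529.4, 5.6, 151.0]
tcp_rot: [180.0, -0.0, 5.0]
ft_force: [-0.0, 0.0, 0.5]
finger_gap: 85.3
grip_force: 0.0
```

Call:
carry_out(
  commands=[
    {"jaw": 0.0854, "translation": [-0.0006, 0.034, 0], "spin": 0},
    {"jaw": 0.0854, "translation": [-0.0006, 0.034, 0], "spin": 0},
    {"jaw": 0.0854, "translation": [-0.0006, 0.034, 0], "spin": 0},
    {"jaw": 0.0854, "translation": [-0.0006, 0.034, 0], "spin": 0},
    {"jaw": 0.0854, "translation": [-0.0006, 0.034, 0], "spin": 0},
    {"jaw": 0.0854, "translation": [-0.0006, 0.034, 0], "spin": 0},
    {"jaw": 0.0854, "translation": [-0.0007, 0.034, 0], "spin": 0},
    {"jaw": 0.0854, "translation": [-0.0007, 0.0191, 0], "spin": 0},
  ],
)

```text
time: 18.83
tool_pos: [546.6, -253.2, 150.8]
tcp_rot: [179.9, -0.0, 4.9]
ft_force: [0.7, -0.8, -0.4]
finger_gap: 85.1
grip_force: 0.0
```

```bash
python3 - <<'E'
from fit import *
np.set_printoptions(precision=1,suppress=True)
S=[r.snapshot(n) for n in("scene","top")]
print(r.sense()["tool_pos"])
a=S[0]["pixels"][120:345,150:450];b=S[1]["pixels"][200:425,120:420]
cv2.imwrite("pics/p4.png",cv2.resize(np.hstack([a,b]),(800,300)))
E
```

```text
[ 546.5 -253.   150.7]
```

View pics/p4.png

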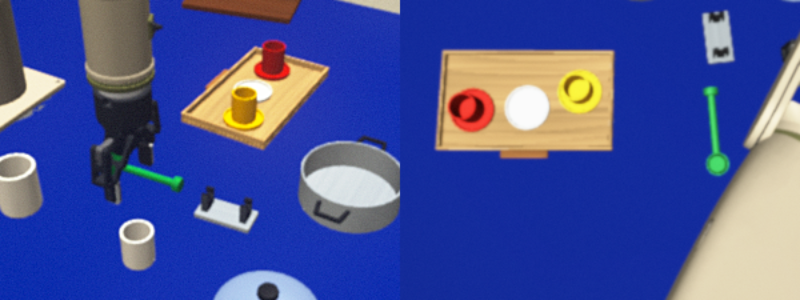

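Call:
carry_out(
  commands=[
    {"jaw": 0.0854, "translation": [0, 0, 0.015], "spin": 0},
    {"jaw": 0.0854, "translation": [0, 0, 0.025], "spin": 0},
    {"jaw": 0.0854, "translation": [0, 0, 0.025], "spin": 0},
    {"jaw": 0.0854, "translation": [0, 0, 0.02], "spin": 0},
    {"jaw": 0.0854, "translation": [0, 0, 0.02], "spin": 0},
    {"jaw": 0.0854, "translation": [0, 0, 0.015], "spin": 0},
    {"jaw": 0.0854, "translation": [0, 0, 0.005], "spin": 0},
    {"jaw": 0.0854, "translation": [0, 0, 0], "spin": 0},
  ],
)

```text
time: 19.6
tool_pos: [545.7, -248.0, 23.7]
tcp_rot: [-179.9, 0.2, 5.0]
ft_force: [0.3, 0.1, -0.3]
finger_gap: 85.3
grip_force: 0.0
```

Call:
carry_out(
  commands=[
    {"jaw": 0.065, "translation": [0, 0, 0], "spin": 0},
    {"jaw": 0.058, "translation": [0, 0, 0], "spin": 0},
    {"jaw": 0.055, "translation": [0, 0, 0], "spin": 0},
    {"jaw": 0.05, "translation": [0, 0, 0], "spin": 0},
    {"jaw": 0.04, "translation": [0, 0, 0], "spin": 0},
    {"jaw": 0.04, "translation": [0, 0, 0], "spin": 0},
    {"jaw": 0.04, "translation": [0, 0, 0], "spin": 0},
    {"jaw": 0.04, "translation": [0, 0, 0], "spin": 0},
  ],
)

```text
time: 20.27
tool_pos: [548.1, -250.1, 27.3]
tcp_rot: [179.9, -0.1, 5.0]
ft_force: [-1.2, 2.5, 5.8]
finger_gap: 51.9
grip_force: 42.3
```

Call:
carry_out(
  commands=[
    {"jaw": 0.04, "translation": [0, 0, -0.005], "spin": 0},
    {"jaw": 0.04, "translation": [0, 0, -0.015], "spin": 0},
    {"jaw": 0.04, "translation": [0, 0, -0.025], "spin": 0},
    {"jaw": 0.04, "translation": [0, 0, -0.025], "spin": 0},
    {"jaw": 0.04, "translation": [0, 0, -0.025], "spin": 0},
    {"jaw": 0.04, "translation": [0, 0, -0.02], "spin": 0},
    {"jaw": 0.04, "translation": [0, -0.01, -0.01], "spin": 0},
    {"jaw": 0.04, "translation": [0, -0.02, 0], "spin": 0},
  ],
)

```text
time: 20.93
tool_pos: [545.8, -221.6, 154.1]
tcp_rot: [179.8, -0.3, 4.9]
ft_force: [0.2, 0.7, -1.8]
finger_gap: 51.8
grip_force: 42.2
```

Call:
carry_out(
  commands=[
    {"jaw": 0.04, "translation": [-0.0008, -0.034, 0], "spin": 0},
    {"jaw": 0.04, "translation": [-0.0008, -0.034, 0], "spin": 0},
    {"jaw": 0.04, "translation": [-0.0008, -0.034, 0], "spin": 0},
    {"jaw": 0.04, "translation": [-0.0008, -0.034, 0], "spin": 0},
    {"jaw": 0.04, "translation": [-0.0008, -0.034, 0], "spin": 0},
    {"jaw": 0.04, "translation": [-0.0008, -0.034, 0], "spin": 0},
    {"jaw": 0.04, "translation": [-0.0008, -0.034, 0], "spin": 0},
    {"jaw": 0.04, "translation": [-0.0008, -0.034, 0], "spin": 0},
  ],
)

```text
time: 21.6
tool_pos: [512.9, 52.8, 149.7]
tcp_rot: [-180.0, 0.0, 5.0]
ft_force: [0.2, -0.9, -0.7]
finger_gap: 51.5
grip_force: 42.2
```

Call:
carry_out(
  commands=[
    {"jaw": 0.04, "translation": [-0.0008, -0.034, 0], "spin": 0},
    {"jaw": 0.04, "translation": [-0.0008, -0.034, 0], "spin": 0},
    {"jaw": 0.04, "translation": [-0.0008, -0.034, 0], "spin": 0},
    {"jaw": 0.04, "translation": [-0.0008, -0.034, 0], "spin": 0},
    {"jaw": 0.04, "translation": [-0.0008, -0.034, 0], "spin": 0},
    {"jaw": 0.04, "translation": [-0.0008, -0.034, 0], "spin": 0},
    {"jaw": 0.04, "translation": [-0.0011, -0.0219, 0], "spin": 0},
    {"jaw": 0.04, "translation": [0, 0, 0], "spin": 0},
  ],
)

```text
time: 22.27
tool_pos: [486.5, 279.5, 149.7]
tcp_rot: [-179.9, 0.1, 5.2]
ft_force: [0.4, -0.4, -2.2]
finger_gap: 51.8
grip_force: 42.4
```

Call:
carry_out(
  commands=[
    {"jaw": 0.04, "translation": [0, 0, 0.01], "spin": 0},
    {"jaw": 0.04, "translation": [0, 0, 0.02], "spin": 0},
    {"jaw": 0.04, "translation": [0, 0, 0.022], "spin": 0},
    {"jaw": 0.04, "translation": [0, 0, 0.022], "spin": 0},
    {"jaw": 0.04, "translation": [0, 0, 0.02], "spin": 0},
    {"jaw": 0.04, "translation": [0, 0, 0.01], "spin": 0},
    {"jaw": 0.04, "translation": [0, 0, 0.006], "spin": 0},
    {"jaw": 0.04, "translation": [0, 0, 0.0025], "spin": 0},
  ],
)

```text
time: 22.93
tool_pos: [488.2, 274.1, 38.3]
tcp_rot: [179.9, 0.1, 5.0]
ft_force: [-15.8, -10.2, 32.7]
finger_gap: 51.7
grip_force: 45.5
```

```bash
python3 - <<'E'
from h import *
S=[r.snapshot(n) for n in("scene","top")]
a=S[0]["pixels"][120:270,250:450];b=S[1]["pixels"][200:350,120:320]
cv2.imwrite("pics/p5.png",cv2.resize(np.hstack([a,b]),(800,300)))
print(r.sense()["tool_pos"])
E
```

```text
[489.09344009 274.67515402  38.65543807]
```

View pics/p5.png

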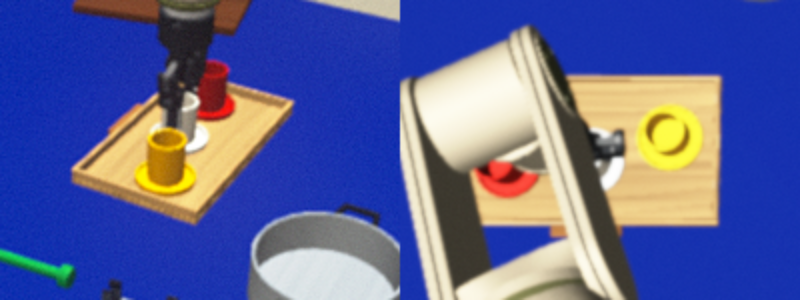

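Call:
carry_out(
  commands=[
    {"jaw": 0.04, "translation": [0, 0, 0], "spin": 0},
    {"jaw": 0.04, "translation": [0, 0, 0], "spin": 0},
    {"jaw": 0.04, "translation": [0, 0, 0], "spin": 0},
    {"jaw": 0.04, "translation": [0, 0, 0], "spin": 0},
    {"jaw": 0.04, "translation": [0, 0, -0.003], "spin": 0},
    {"jaw": 0.04, "translation": [0, 0, -0.003], "spin": 0},
    {"jaw": 0.04, "translation": [0, 0, 0], "spin": 0},
    {"jaw": 0.04, "translation": [0, 0, 0], "spin": 0},
  ],
)

```text
time: 23.7
tool_pos: [488.8, 275.4, 44.1]
tcp_rot: [-180.0, -0.0, 5.0]
ft_force: [-0.2, -0.4, -1.5]
finger_gap: 51.7
grip_force: 42.6
```

```bash
python3 - <<'E'
from h import *
np.set_printoptions(precision=1,suppress=True)
S=[r.snapshot(n) for n in("scene","top")]
s=r.sense();print(s["tool_pos"],s["tcp_rot"],s["ft_force"],s["grip_force"])
a=S[0]["pixels"][150:225,300:375];b=S[1]["pixels"][240:315,155:230]
im=np.hstack([cv2.resize(x,(400,400),interpolation=cv2.INTER_CUBIC) for x in(a,b)])
for i,(s_,o) in enumerate(zip(S,((300,150),(155,240)))):
    for c,z,rad,col in((488.4,16,42,(255,0,255)),(488.4,11+6,26,(0,255,0)),(488.4,79,26,(0,255,0))):
        t=np.linspace(0,6.28,50);q=np.array([proj(s_,(488.4+rad*np.cos(k),275+rad*np.sin(k),z)) for k in t])
        q=((q-o+.5)*400/75)+[400*i,0];cv2.polylines(im,[q.astype(int)],True,col,1)
cv2.imwrite("pics/p6.png",im)
E
```

```text
[488.5 275.3  43.7] [-180.    0.    5.] [-0.4  0.  -1.7] 42.58165318518877
```

View pics/p6.png

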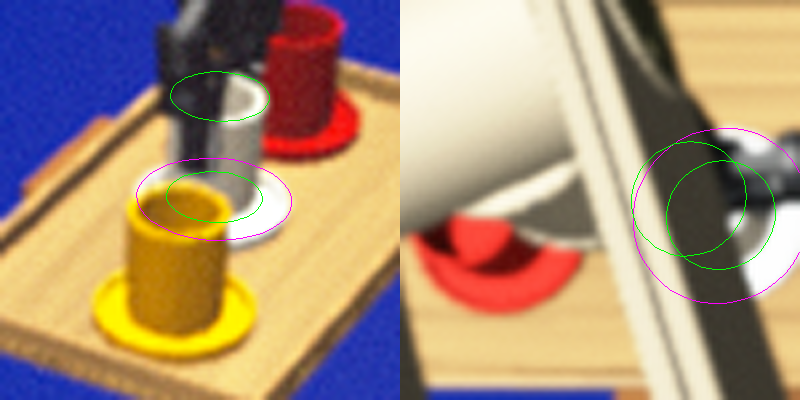

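```bash
python3 - <<'E'
from fit import *
np.set_printoptions(precision=1,suppress=True)
S=[r.snapshot(n) for n in("scene","top")]
for n,s in zip(("scene","top"),S): s["pixels"]=cv2.imread(f"pics/{n}0.png")
G={"white":(488.4,275,6,0),"red":(485,381.5,6,0),"yellow":(517,174.5,6,0)}
for t,p in G.items():
    m=[]
    for s in S:
        hsv=cv2.cvtColor(s["pixels"],cv2.COLOR_BGR2HSV).astype(int);H,Sa,V=hsv[...,0],hsv[...,1],hsv[...,2]
        k={"white":(Sa<60)&(V>120),"red":((H<8)|(H>170))&(Sa>150),"yellow":(Sa>190)&(H>15)&(H<40)}[t]
        n_,l=cv2.connectedComponents(k.astype(np.uint8),connectivity=4);u=proj(s,(p[0],p[1],12)).round().astype(int);m.append(l==l[u[1],u[0]])
    print(t,[int(x.sum()) for x in m],*fit("coaster",S,m,p,yaw=False),*fit("coaster",S,m,p,yaw=False,z=False),*[fit("coaster",[S[i]],[m[i]],p,yaw=False,z=False)[0] for i in(0,1)])
E
```

```text
white [408, 924] [487.1 275.6   7.4   0. ] [0.1 0.1] [486.7 276.5   6.    0. ] [0.1 0.1] [485.3 277.4   6.    0. ] [488.3 276.3   6.    0. ]
red [328, 821] [485.1 381.    5.5   0. ] [0.2 0.1] [484.9 381.5   6.    0. ] [0.2 0.1] [482.3 382.3   6.    0. ] [485.4 380.6   6.    0. ]Traceback (most recent call last):
  File "<stdin>", line 12, in <module>
  File "fit.py", line 30, in fit
    b=min((minimize(f,st,method="Nelder-Mead",options=dict(initial_simplex=np.vstack([st,st+np.eye(len(idx))*k]),xatol=.01,fatol=1e-5)) for st,k in((np.zeros(len(idx)),1.),(np.zeros(len(idx)),-2.))),key=lambda o:o.fun)
  File "fit.py", line 30, in <genexpr>
    b=min((minimize(f,st,method="Nelder-Mead",options=dict(initial_simplex=np.vstack([st,st+np.eye(len(idx))*k]),xatol=.01,fatol=1e-5)) for st,k in((np.zeros(len(idx)),1.),(np.zeros(len(idx)),-2.))),key=lambda o:o.fun)
           ~~~~~~~~^^^^^^^^^^^^^^^^^^^^^^^^^^^^^^^^^^^^^^^^^^^^^^^^^^^^^^^^^^^^^^^^^^^^^^^^^^^^^^^^^^^^^^^^^^^^^^^^^^^^^^^^^^^^^^^^^^^^
    res = _minimize_neldermead(fun, x0, args, callback, bounds=bounds,
                               **options)
    fsim[k] = func(sim[k])
              ~~~~^^^^^^^^
    fx = function(np.copy(x), *(wrapper_args + args))
  File "fit.py", line 28, in f
    e=[np.abs(render(s,M[kind],p,w)-c).sum()/c.sum() for s,c,w in zip(shots,crops,wins)]
              ~~~~~~~~~~~~~~~~~~~~~^~
ValueError: operands could not be broadcast together with shapes (504,664) (12,12)
```

Call:
carry_out(
  commands=[
    {"jaw": 0.04, "translation": [0, 0, 0.001], "spin": 0},
    {"jaw": 0.04, "translation": [0, 0, 0.001], "spin": 0},
    {"jaw": 0.04, "translation": [0, 0, 0.001], "spin": 0},
    {"jaw": 0.04, "translation": [0, 0, 0.001], "spin": 0},
    {"jaw": 0.04, "translation": [0, 0, 0.001], "spin": 0},
    {"jaw": 0.04, "translation": [0, 0, 0], "spin": 0},
    {"jaw": 0.04, "translation": [0, 0, 0], "spin": 0},
    {"jaw": 0.04, "translation": [0, 0, 0], "spin": 0},
  ],
)

```text
time: 24.57
tool_pos: [488.6, 275.2, 38.8]
tcp_rot: [-180.0, 0.0, 5.0]
ft_force: [-0.1, 0.6, -1.7]
finger_gap: 51.7
grip_force: 42.6
```

Call:
carry_out(
  commands=[
    {"jaw": 0.04, "translation": [0, 0, 0.0005], "spin": 0},
    {"jaw": 0.04, "translation": [0, 0, 0.0005], "spin": 0},
    {"jaw": 0.04, "translation": [0, 0, 0], "spin": 0},
    {"jaw": 0.04, "translation": [0, 0, 0], "spin": 0},
    {"jaw": 0.04, "translation": [0, 0, 0], "spin": 0},
    {"jaw": 0.04, "translation": [0, 0, 0], "spin": 0},
    {"jaw": 0.04, "translation": [0, 0, 0], "spin": 0},
    {"jaw": 0.04, "translation": [0, 0, 0], "spin": 0},
  ],
)

```text
time: 25.23
tool_pos: [488.8, 275.3, 38.3]
tcp_rot: [-180.0, -0.0, 5.0]
ft_force: [-3.1, -0.5, 5.3]
finger_gap: 51.7
grip_force: 43.1
```

Call:
carry_out(
  commands=[
    {"jaw": 0.053, "translation": [0, 0, 0], "spin": 0},
    {"jaw": 0.055, "translation": [0, 0, 0], "spin": 0},
    {"jaw": 0.06, "translation": [0, 0, 0], "spin": 0},
    {"jaw": 0.07, "translation": [0, 0, 0], "spin": 0},
    {"jaw": 0.075, "translation": [0, 0, 0], "spin": 0},
    {"jaw": 0.075, "translation": [0, 0, 0], "spin": 0},
    {"jaw": 0.075, "translation": [0, 0, -0.005], "spin": 0},
    {"jaw": 0.075, "translation": [0, 0, -0.0175], "spin": 0},
  ],
)

```text
time: 25.9
tool_pos: [486.4, 274.2, 57.8]
tcp_rot: [179.9, 0.3, 5.0]
ft_force: [0.1, -0.2, -0.2]
finger_gap: 74.8
grip_force: 0.0
```

Call:
carry_out(
  commands=[
    {"jaw": 0.075, "translation": [0, 0, -0.03], "spin": 0},
    {"jaw": 0.075, "translation": [0, 0, -0.03], "spin": 0},
    {"jaw": 0.075, "translation": [0, 0, -0.02], "spin": 0},
    {"jaw": 0.075, "translation": [-0.002, 0.01, -0.01], "spin": 0},
    {"jaw": 0.075, "translation": [-0.0043, 0.022, 0], "spin": 0},
    {"jaw": 0.075, "translation": [-0.0067, 0.034, 0], "spin": 0},
    {"jaw": 0.075, "translation": [-0.0067, 0.034, 0], "spin": 0},
    {"jaw": 0.075, "translation": [-0.0067, 0.034, 0], "spin": 0},
  ],
)

```text
time: 26.57
tool_pos: [472.9, 137.7, 149.6]
tcp_rot: [180.0, 0.1, 5.1]
ft_force: [1.0, -1.8, 0.1]
finger_gap: 75.0
grip_force: 0.0
```

Call:
carry_out(
  commands=[
    {"jaw": 0.06, "translation": [-0.0067, 0.034, 0], "spin": 0},
    {"jaw": 0.06, "translation": [-0.0067, 0.034, 0], "spin": 0},
    {"jaw": 0.06, "translation": [-0.0067, 0.034, 0], "spin": 0},
    {"jaw": 0.06, "translation": [-0.0067, 0.034, 0], "spin": 0},
    {"jaw": 0.06, "translation": [-0.0067, 0.034, 0], "spin": 0},
    {"jaw": 0.06, "translation": [-0.0067, 0.034, 0], "spin": 0},
    {"jaw": 0.06, "translation": [-0.0022, 0.0115, 0], "spin": 0},
    {"jaw": 0.06, "translation": [0, 0, 0], "spin": 0},
  ],
)

```text
time: 27.23
tool_pos: [449.3, -82.0, 149.7]
tcp_rot: [180.0, 0.1, 4.8]
ft_force: [-0.4, 0.1, -0.3]
finger_gap: 60.0
grip_force: 0.0
```

```bash
python3 - <<'E'
from fit import *
np.set_printoptions(precision=2,suppress=True)
S=[r.snapshot(n) for n in("scene","top")]
print(r.sense()["tool_pos"])
# scoop/clip per-view checks from the first pictures
for n,s in zip(("scene","top"),S):
    s["now"]=s["pixels"];s["pixels"]=cv2.imread(f"pics/{n}0.png")
m=[colmask(s,"green",proj(s,(450,-79,14))) for s in S]
for i in(0,1):print("scoop",fit("scoop",[S[i]],[m[i]],(450,-79,0,3.2),z=False))
m=[]
for s in S:
    hsv=cv2.cvtColor(s["pixels"],cv2.COLOR_BGR2HSV).astype(int);k=((hsv[...,1]<120)|(hsv[...,2]<70)).astype(np.uint8)
    _,l=cv2.connectedComponents(k,connectivity=4);u=proj(s,(619.6,-92,10)).round().astype(int);m.append(l==l[u[1],u[0]])
print([int(x.sum()) for x in m])
for z in(True,False):print("clip",fit("clip",S,m,(619,-92,0,.09),z=z))
print("clip top",fit("clip",[S[1]],[m[1]],(619,-92,0,.09),z=False))
a=S[0]["now"][150:300,200:400];b=S[1]["now"][200:350,120:320]
cv2.imwrite("pics/p7.png",cv2.resize(np.hstack([a,b]),(800,300)))
E
```

```text
[449.82 -79.32 149.74]
scoop (array([448.99, -79.87,   0.  ,   3.21]), array([0.19], dtype=float32))
scoop (array([450.94, -79.48,   0.  ,   3.21]), array([0.12], dtype=float32))
[862, 770]
clip (array([620.15, -93.06,  -0.05,   0.1 ]), array([0.11, 0.05], dtype=float32))
clip (array([619.87, -93.03,   0.  ,   0.1 ]), array([0.11, 0.05], dtype=float32))
clip top (array([620.34, -92.93,   0.  ,   0.09]), array([0.05], dtype=float32))
```

View pics/p7.png

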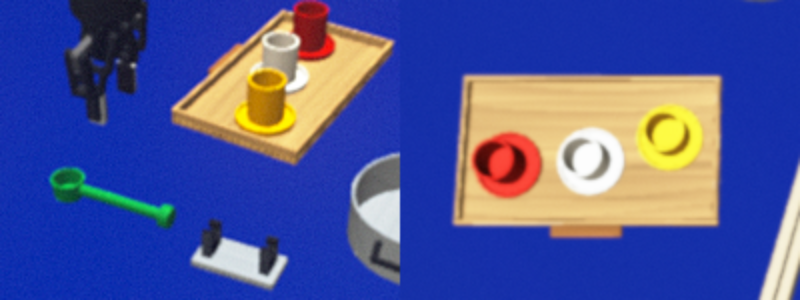

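Call:
carry_out(
  commands=[
    {"jaw": 0.06, "translation": [0, 0, 0.015], "spin": 0},
    {"jaw": 0.06, "translation": [0, 0, 0.03], "spin": 0},
    {"jaw": 0.06, "translation": [0, 0, 0.03], "spin": 0},
    {"jaw": 0.06, "translation": [0, 0, 0.03], "spin": 0},
    {"jaw": 0.06, "translation": [0, 0, 0.025], "spin": 0},
    {"jaw": 0.06, "translation": [0, 0, 0.01], "spin": 0},
    {"jaw": 0.06, "translation": [0, 0, 0.004], "spin": 0},
    {"jaw": 0.06, "translation": [0, 0, 0.002], "spin": 0},
  ],
  squeeze=80,
)

```text
time: 28.0
tool_pos: [450.4, -78.2, 4.2]
tcp_rot: [-180.0, 0.0, 5.1]
ft_force: [0.3, -0.1, 0.1]
finger_gap: 60.0
grip_force: 0.0
```

Call:
carry_out(
  commands=[
    {"jaw": 0.04, "translation": [0, 0, 0], "spin": 0},
    {"jaw": 0.03, "translation": [0, 0, 0], "spin": 0},
    {"jaw": 0.024, "translation": [0, 0, 0], "spin": 0},
    {"jaw": 0.02, "translation": [0, 0, 0], "spin": 0},
    {"jaw": 0.016, "translation": [0, 0, 0], "spin": 0},
    {"jaw": 0.01, "translation": [0, 0, 0], "spin": 0},
    {"jaw": 0.005, "translation": [0, 0, 0], "spin": 0},
    {"jaw": 0.005, "translation": [0, 0, 0], "spin": 0},
  ],
)

```text
time: 28.67
tool_pos: [451.2, -79.2, 5.3]
tcp_rot: [180.0, -0.1, 5.0]
ft_force: [-2.0, 0.2, 6.0]
finger_gap: 10.6
grip_force: 78.1
```

Call:
carry_out(
  commands=[
    {"jaw": 0.005, "translation": [0, 0, 0], "spin": 0},
    {"jaw": 0.005, "translation": [0, 0, 0], "spin": 0},
    {"jaw": 0.005, "translation": [0, 0, -0.005], "spin": 0},
    {"jaw": 0.005, "translation": [0, 0, -0.015], "spin": 0},
    {"jaw": 0.005, "translation": [0, 0, -0.025], "spin": 0},
    {"jaw": 0.005, "translation": [0, 0, -0.025], "spin": 0},
    {"jaw": 0.005, "translation": [0, 0, -0.02], "spin": 0},
    {"jaw": 0.005, "translation": [0, 0, -0.01], "spin": 0},
  ],
)

```text
time: 29.33
tool_pos: [452.0, -79.4, 107.5]
tcp_rot: [179.9, -0.2, 5.0]
ft_force: [0.8, -0.1, -0.4]
finger_gap: 11.2
grip_force: 78.2
```

```bash
python3 - <<'E'
from fit import *
np.set_printoptions(precision=2,suppress=True)
S=[r.snapshot(n) for n in("scene","top")]
print(r.sense()["tool_pos"])
a=S[0]["pixels"][150:300,180:380];b=S[1]["pixels"][200:350,280:480]
cv2.imwrite("pics/p8.png",cv2.resize(np.hstack([a,b]),(800,300)))
E
```

```text
[452.13 -79.46 106.49]
```

View pics/p8.png

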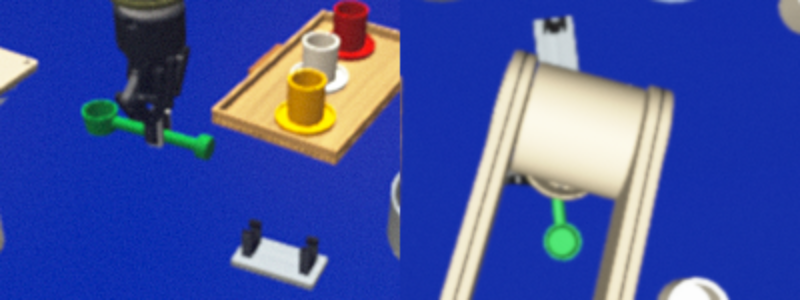

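```bash
python3 - <<'E'
from fit import *
np.set_printoptions(precision=2,suppress=True)
s=r.snapshot("scene")
hsv=cv2.cvtColor(s["pixels"],cv2.COLOR_BGR2HSV).astype(int);g=((hsv[...,0]>38)&(hsv[...,0]<85)&(hsv[...,1]>80)&(hsv[...,2]>60))
p=(450.3,-79.4,100.3,np.pi+.0873)
u=proj(s,(450,-79,114)).astype(int);win=(u[0]-50,u[1]-50,100,100)
c=g[win[1]:win[1]+100,win[0]:win[0]+100].astype(np.float32)
occ=(hsv[...,2]<75)[win[1]:win[1]+100,win[0]:win[0]+100];occ=cv2.dilate(occ.astype(np.uint8),np.ones((3,3)))>0
occ[:,:30]=False;occ[:,70:]=False
def f(v,ps=None):
    d=np.array(v)
    pit=d[3];R=np.array([[np.cos(pit),0,np.sin(pit)],[0,1,0],[-np.sin(pit),0,np.cos(pit)]])
    parts=[(q-[0,0,14])@R.T+[0,0,14] for q in M["scoop"]]
    im=render(s,parts,np.array([p[0]+d[0]*5,p[1],p[2]+d[1]*5,p[3]+d[2]*.1]),win)
    return (np.abs(im-c)*~occ).sum()/c.sum()
print(c.sum(),f([0,0,0,0]))
o=minimize(f,[0,0,0,0],method="Nelder-Mead",options=dict(initial_simplex=np.vstack([np.zeros(4),np.diag([1,1,.5,.1])]),fatol=1e-5))
print("dx,dz mm, dyaw, pitch",o.x*[5,5,.1,1],o.fun)
o=minimize(lambda v:f([v[0],0,0,v[1]]),[0,0],method="Nelder-Mead",options=dict(initial_simplex=[[0,0],[1,0],[0,.1]]))
print(o.x,o.fun)
E
```

```text
501.0 0.20374875
dx,dz mm, dyaw, pitch [-2.4   0.69 -0.06  0.05] 0.17571108043193817
[-0.21  0.  ] 0.19825972616672516
```

Call:
carry_out(
  commands=[
    {"jaw": 0.005, "translation": [0.01, 0.0017, 0], "spin": 0},
    {"jaw": 0.005, "translation": [0.025, 0.0042, 0], "spin": 0},
    {"jaw": 0.005, "translation": [0.03, 0.0051, 0], "spin": 0},
    {"jaw": 0.005, "translation": [0.03, 0.0051, 0], "spin": 0},
    {"jaw": 0.005, "translation": [0.03, 0.0051, 0], "spin": 0},
    {"jaw": 0.005, "translation": [0.025, 0.0042, 0], "spin": 0},
    {"jaw": 0.005, "translation": [0.0128, 0.0022, 0], "spin": 0},
    {"jaw": 0.005, "translation": [0.005, 0.0008, 0], "spin": 0},
  ],
)

```text
time: 30.15
tool_pos: [620.5, -92.5, 101.4]
tcp_rot: [-179.9, 0.2, 5.0]
ft_force: [0.1, 0.4, -0.9]
finger_gap: 10.4
grip_force: 78.2
```

Call:
carry_out(
  commands=[
    {"jaw": 0.005, "translation": [0, 0, 0.01], "spin": 0},
    {"jaw": 0.005, "translation": [0, 0, 0.015], "spin": 0},
    {"jaw": 0.005, "translation": [0, 0, 0.015], "spin": 0},
    {"jaw": 0.005, "translation": [0, 0, 0.01], "spin": 0},
    {"jaw": 0.005, "translation": [0, 0, 0.006], "spin": 0},
    {"jaw": 0.005, "translation": [0, 0, 0], "spin": 0},
    {"jaw": 0.005, "translation": [0, 0, 0], "spin": 0},
    {"jaw": 0.005, "translation": [0, 0, 0], "spin": 0},
  ],
)

```text
time: 30.82
tool_pos: [620.6, -92.8, 49.2]
tcp_rot: [180.0, -0.1, 5.0]
ft_force: [0.7, 0.0, 0.1]
finger_gap: 10.9
grip_force: 78.2
```

```bash
python3 - <<'E'
from fit import *
S=[r.snapshot(n) for n in("scene","top")]
print(r.sense()["tool_pos"],r.sense()["ft_force"])
a=S[0]["pixels"][230:305,270:370];b=S[1]["pixels"][185:260,310:410]
cv2.imwrite("pics/p9.png",cv2.resize(np.hstack([a,b]),(800,300),interpolation=cv2.INTER_CUBIC))
E
```

```text
[620.98572673 -92.84660426  49.56392833] [ 0.28821582 -0.36885203 -1.5824776 ]
```

View pics/p9.png

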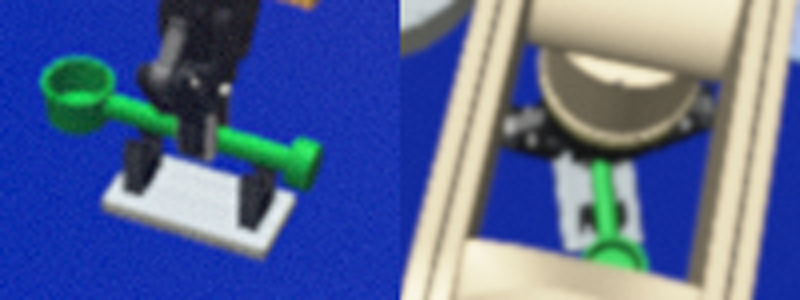

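Call:
carry_out(
  commands=[
    {"jaw": 0.005, "translation": [0, 0, 0.002], "spin": 0},
    {"jaw": 0.005, "translation": [0, 0, 0.002], "spin": 0},
    {"jaw": 0.005, "translation": [0, 0, 0.002], "spin": 0},
    {"jaw": 0.005, "translation": [0, 0, 0.002], "spin": 0},
    {"jaw": 0.005, "translation": [0, 0, 0.002], "spin": 0},
    {"jaw": 0.005, "translation": [0, 0, 0.0015], "spin": 0},
    {"jaw": 0.005, "translation": [0, 0, 0], "spin": 0},
    {"jaw": 0.005, "translation": [0, 0, 0], "spin": 0},
  ],
)

```text
time: 31.58
tool_pos: [621.3, -92.5, 38.2]
tcp_rot: [180.0, -0.1, 5.0]
ft_force: [-0.9, 2.0, 7.8]
finger_gap: 10.8
grip_force: 79.0
```

Call:
carry_out(
  commands=[
    {"jaw": 0.005, "translation": [0, 0, 0.002], "spin": 0},
    {"jaw": 0.005, "translation": [0, 0, 0.002], "spin": 0},
    {"jaw": 0.005, "translation": [0, 0, 0.001], "spin": 0},
    {"jaw": 0.005, "translation": [0, 0, 0.001], "spin": 0},
    {"jaw": 0.005, "translation": [0, 0, 0.001], "spin": 0},
    {"jaw": 0.005, "translation": [0, 0, 0.001], "spin": 0},
    {"jaw": 0.005, "translation": [0, 0, 0], "spin": 0},
    {"jaw": 0.005, "translation": [0, 0, 0], "spin": 0},
  ],
)

```text
time: 32.25
tool_pos: [621.4, -92.4, 29.8]
tcp_rot: [180.0, -0.1, 5.0]
ft_force: [1.9, 2.0, 3.0]
finger_gap: 11.1
grip_force: 78.5
```

Call:
carry_out(
  commands=[
    {"jaw": 0.005, "translation": [0, 0, 0.001], "spin": 0},
    {"jaw": 0.005, "translation": [0, 0, 0.001], "spin": 0},
    {"jaw": 0.005, "translation": [0, 0, 0.001], "spin": 0},
    {"jaw": 0.005, "translation": [0, 0, 0.001], "spin": 0},
    {"jaw": 0.005, "translation": [0, 0, 0.0005], "spin": 0},
    {"jaw": 0.005, "translation": [0, 0, 0], "spin": 0},
    {"jaw": 0.005, "translation": [0, 0, 0], "spin": 0},
    {"jaw": 0.005, "translation": [0, 0, 0], "spin": 0},
  ],
)

```text
time: 32.92
tool_pos: [619.7, -92.5, 25.2]
tcp_rot: [-180.0, 0.1, 5.0]
ft_force: [-6.8, 3.2, 15.2]
finger_gap: 11.2
grip_force: 80.2
```

Call:
carry_out(
  commands=[
    {"jaw": 0.005, "translation": [0, 0, 0.0005], "spin": 0},
    {"jaw": 0.005, "translation": [0, 0, 0.0005], "spin": 0},
    {"jaw": 0.005, "translation": [0, 0, 0], "spin": 0},
    {"jaw": 0.005, "translation": [0, 0, 0], "spin": 0},
    {"jaw": 0.005, "translation": [0, 0, 0], "spin": 0},
    {"jaw": 0.005, "translation": [0, 0, 0], "spin": 0},
    {"jaw": 0.005, "translation": [0, 0, 0], "spin": 0},
    {"jaw": 0.005, "translation": [0, 0, 0], "spin": 0},
  ],
)

```text
time: 33.58
tool_pos: [619.7, -92.5, 25.1]
tcp_rot: [-180.0, 0.1, 5.0]
ft_force: [-11.0, 4.7, 21.0]
finger_gap: 10.7
grip_force: 81.0
```

Call:
carry_out(
  commands=[
    {"jaw": 0.015, "translation": [0, 0, 0], "spin": 0},
    {"jaw": 0.02, "translation": [0, 0, 0], "spin": 0},
    {"jaw": 0.03, "translation": [0, 0, 0], "spin": 0},
    {"jaw": 0.045, "translation": [0, 0, 0], "spin": 0},
    {"jaw": 0.045, "translation": [0, 0, 0], "spin": 0},
    {"jaw": 0.045, "translation": [0, 0, 0], "spin": 0},
    {"jaw": 0.045, "translation": [0, 0, -0.005], "spin": 0},
    {"jaw": 0.045, "translation": [0, 0, -0.015], "spin": 0},
  ],
)

```text
time: 34.25
tool_pos: [618.0, -92.2, 40.9]
tcp_rot: [-179.9, 0.3, 5.0]
ft_force: [0.4, -0.5, -1.3]
finger_gap: 45.1
grip_force: 0.0
```

Call:
carry_out(
  commands=[
    {"jaw": 0.045, "translation": [0, 0, -0.03], "spin": 0},
    {"jaw": 0.045, "translation": [0, 0, -0.03], "spin": 0},
    {"jaw": 0.045, "translation": [0, 0, -0.03], "spin": 0},
    {"jaw": 0.045, "translation": [0, 0, -0.03], "spin": 0},
    {"jaw": 0.045, "translation": [-0.03, 0, -0.02], "spin": 0},
    {"jaw": 0.045, "translation": [-0.035, 0, 0], "spin": 0},
    {"jaw": 0.045, "translation": [-0.035, 0, 0], "spin": 0},
    {"jaw": 0.045, "translation": [-0.035, 0, 0], "spin": 0},
  ],
)

```text
time: 34.92
tool_pos: [484.6, -104.5, 184.1]
tcp_rot: [180.0, -0.1, 5.0]
ft_force: [-1.2, -1.0, 0.6]
finger_gap: 45.1
grip_force: 0.0
```

Call:
carry_out(
  commands=[
    {"jaw": 0.045, "translation": [-0.02, 0.035, 0], "spin": 0},
    {"jaw": 0.045, "translation": [0, 0.035, 0], "spin": 0},
    {"jaw": 0.045, "translation": [0, 0.035, 0], "spin": 0},
    {"jaw": 0.045, "translation": [0, 0.035, 0], "spin": 0},
    {"jaw": 0.045, "translation": [0, 0.035, 0], "spin": 0},
    {"jaw": 0.045, "translation": [0, 0.02, 0], "spin": 0},
    {"jaw": 0.045, "translation": [0, 0, 0], "spin": 0},
    {"jaw": 0.045, "translation": [0, 0, 0], "spin": 0},
  ],
)

```text
time: 35.58
tool_pos: [482.4, -301.3, 183.4]
tcp_rot: [-180.0, 0.0, 4.9]
ft_force: [0.1, 0.1, 0.0]
finger_gap: 45.1
grip_force: 0.0
```

```bash
python3 - <<'E'
from fit import *
np.set_printoptions(precision=2,suppress=True)
S=[r.snapshot(n) for n in("scene","top")]
m=[colmask(s,"green",proj(s,(545,-99,46))) for s in S]
print([int(x.sum()) for x in m],fit("scoop",S,m,(620,-93,20,np.pi+.09)),fit("scoop",[S[0]],[m[0]],(620,-93,20,np.pi+.09),yaw=False))
a=S[0]["pixels"][150:300,230:380];a2=S[0]["pixels"][240:300,280:340];b=S[1]["pixels"][180:330,150:450]
a=cv2.resize(a,(400,400));a2=cv2.resize(a2,(400,400),interpolation=cv2.INTER_CUBIC);b=cv2.resize(b,(400,200))
cv2.imwrite("pics/p10.png",np.vstack([np.hstack([a,a2]),np.hstack([b,b])]))
E
```

```text
[576, 486] (array([619.2 , -93.37,  20.26,   3.23]), array([0.22, 0.12], dtype=float32)) (array([606.04, -72.25,  -0.85,   3.23]), array([0.17], dtype=float32))
```

View pics/p10.png

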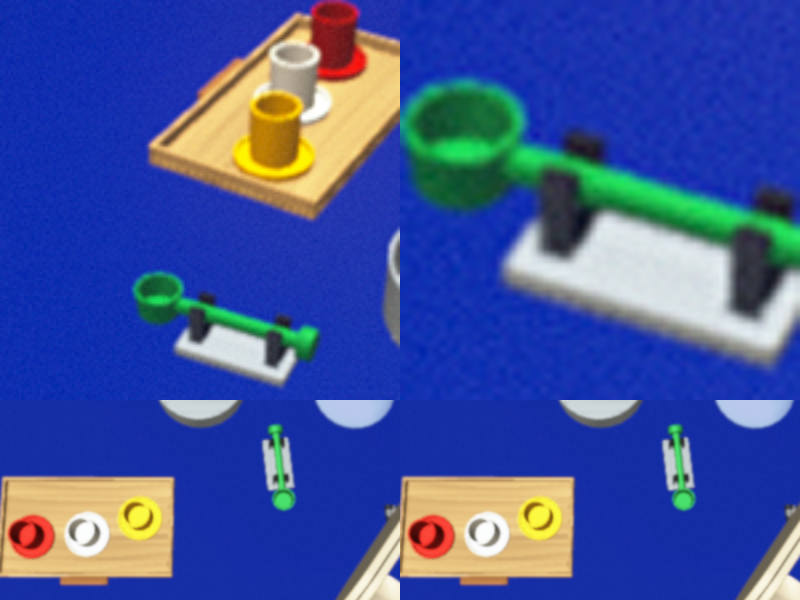

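The picture shows the handle under both jaw pairs, bowl up, with the fit putting the scoop at z = 20.3 mm and 1 mm from the clip's centre. All three cups stand in their own coasters and the robot is clear, so I'm handing in.

```bash
python3 -c "
from bench import r
print(r.hand_in())"
```

```text
the job is handed in; nothing more can be done
None
```

I handed the job in at about 36 s of the 109 s allowed, and the hand-in returned no verdict: in the last pictures all three cups stand in their own coasters and the scoop sits under both pairs of clip jaws, bowl up, with the tagine insert and glass lid never touched.

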